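Put four mixed-up pots back on their own display stands

ROBOT

A 6-joint arm with a two-finger parallel gripper is mounted at the origin on the work surface. World frame = base frame: x ahead of the robot, y to its left, z up, the work surface at z = 0. Lengths are in m, angles in degrees, forces in N, time in s.
With the tool pointing down it reaches from about 0.35 to 0.875 m from the base axis. Payload 4.2 kg.
Tool frame: the origin (TCP) lies between the finger pads; the fingertips stand 14 mm ahead of it and the grasp point (between the pads) lies 5 mm behind it (r.tcp_to_tips is the distance from the TCP to the fingertips, in m); y points along the fingers, x is the direction in which the jaws open and shut, and the axes are right-handed (so a half turn about y gives the same grasp; the last joint's range is limited). The gripper opens to 87 mm and grips with 3 to 60 N. Pads are 19 mm wide; open, the fingers measure 117 mm over their backs; the gripper's body (75 mm by 190 mm) begins 51 mm behind the grasp point.
Start: joints at [-59.324, 22.042, 0.453, 0, -68.411, -14.817], TCP at [0.171, -0.601, 0.237] pointing down, gripper open.
Joint ranges: [-179.83, 179.83], [-69.29, 118.12], [-61.27, 80.66], [-181.25, 117.63], [-171.15, -9.14], [-177.46, 177.46]. Speed limits (degrees/s): [159.86, 159.86, 180, 180, 180, 180].

INTERFACE

Orientations are given as a 3x3 rotation matrix whose columns are the frame's x, y, z axes.
In Python, from station import sense, optics, ticket, r gives the robot as it stands.
- The arm moves only by the tool carry_out, never from a script. Its argument "steps" is a list that holds one entry, the list of rows, each a list of 6 numbers: the shift along the world's x, y, z in cm, then the turn, a rotation vector about the world's x, y, z in rad. A call has 1 to 20 rows; each row is the pose to reach, as a shift and turn from the pose commanded when the call began; what a row does not reach only later rows make up. A row lasts 1/8 s, in which the tool goes at most 62.5 mm and 10.7 degrees, less where a joint would pass 70% of its speed; a pose out of reach is approached as far as the arm can. A call with a gripper value outside its range is refused whole. "fingers" is the closure in counts, from 0 (fully open) to 255 (shut), set as the call begins (left out, the last holds). The fingers move at their own pace and stop on an object; the grip force is fixed at half the most. Time passes only in rows, so rows that repeat a pose let the fingers close. It gives the time, the measured TCP pose, the force and the opening at its end, in the units of the state.
- sense(): the state, without advancing time (a new reading comes with each control period).
- optics.capture(name): name is "side" or "top" or "wrist"; returns a dict with "image" (480x640x3 uint8, red, green, blue), "fov_y" (degrees; the focal length in pixels is half the picture's height over the tangent of half this angle, whatever the lens; pixels are square), "cx", "cy" (the principal point, pixels), "rvec" (rotation vector, rad) and "tvec" (3), from world to camera coordinates, as OpenCV has them. Camera axes: x right, y down, z forward; pixel columns grow to the right and rows downward; lengths in m; the calibration is good to about 2 mm. A picture is of the moment at which its call begins. There is no depth.
- ticket.finish_job(): hands the job in, once; it reports no verdict.
The state is a dict: "time_s": time; "joints": joint angles; "joint_velocities": joint speeds; "effort": joint torques, N m; "tcp_pos": TCP position; "ee_rot": TCP orientation; "wrist_force": force on the tool from outside, world axes, zero at the start; "moment": the same for the moment, N m; "gripper_width": opening from 0.0 (shut) to 1.0 (fully open).
Only numpy, scipy, OpenCV 4.12 (cv2) and the standard library are available. Lean on these libraries where they do the work, as an engineer would, in place of code of your own. Each camera call takes 0.05 s, during which the arm holds its last target.

TASK

The four terracotta pots have each been put on the wrong display stand: move the pots, not the stands, until each stands upright in the middle of the stand of its own shape (round on round, square on square, oblong on oblong, six-sided on six-sided), with its sides turned parallel to the sides of the stand. The empty cork mat is there to park a pot on meanwhile, and no pot may be left on it. Set the pots down rather than dropping them, tip none over, and leave the stands and the column of tape rolls where they are.

Things in the scene. Friction and masses are not known exactly. Their poses are not given: they have to be found in the camera images.
- pot_round: Open terracotta pot, straight-sided, 5 mm wall, with a 12 mm high rim that stands 2 mm proud of the walls. The round one: 60 mm across the rim, 66 mm high. Origin at the centre of its underside, z up. About 0.2 kg (varies). 
- pot_hex: Open terracotta pot, straight-sided, 5 mm wall, with a 12 mm high rim that stands 2 mm proud of the walls. The six-sided one: 58 mm across flats over the rim, 70 mm high. Origin at the centre of its underside, z up. About 0.2 kg (varies). Its flats face along x and along 60 degrees either side of x.
- pot_square: Open terracotta pot, straight-sided, 5 mm wall, with a 12 mm high rim that stands 2 mm proud of the walls. The square one: 56 x 56 mm over the rim, 62 mm high. Origin at the centre of its underside, z up. About 0.2 kg (varies). Its faces look along x and y.
- pot_oblong: Open terracotta pot, straight-sided, 5 mm wall, with a 12 mm high rim that stands 2 mm proud of the walls. The oblong one: 90 mm (along x) x 50 mm (along y) over the rim, 58 mm high. Origin at the centre of its underside, z up. About 0.2 kg (varies). It is best gripped across y.
- stand_round: Hardwood display stand with a marble panel let into its top, on short turned feet; loose, 0.6 kg. The round one: 116 mm in diameter. Origin at the centre of its underside, z up; the flat top is 36 mm above the origin. At the start it carries a pot of another shape.
- stand_hex: Hardwood display stand with a marble panel let into its top, on short turned feet; loose, 0.6 kg. The six-sided one: 112 mm across flats. Origin at the centre of its underside, z up; the flat top is 36 mm above the origin. Its flats face along x and along 60 degrees either side of x. At the start it carries a pot of another shape.
- stand_square: Hardwood display stand with a marble panel let into its top, on short turned feet; loose, 0.6 kg. The square one: 108 x 108 mm. Origin at the centre of its underside, z up; the flat top is 36 mm above the origin. Its sides look along x and y. At the start it carries a pot of another shape.
- stand_oblong: Hardwood display stand with a marble panel let into its top, on short turned feet; loose, 0.6 kg. The oblong one: 132 mm (along x) x 92 mm (along y). Origin at the centre of its underside, z up; the flat top is 36 mm above the origin. At the start it carries a pot of another shape.
- cork_mat: Cork mat, 140 x 140 mm, 4 mm thick, fixed to the bench, bare at the start: room to park any one pot. Origin at the centre of its underside, its top 4 mm above.
- tape_sleeve: Bystander: a column of five off-white packing tape rolls, 100 mm in diameter, 96 mm high, 0.8 kg, standing loose at the right edge of the work. Origin at the centre of its underside. Other things on the bench (paper trimmer at the left, folded tripod and brass candlestick along the far edge) stand well outside the pots' area.
Things that resemble listed ones, but are neither listed nor needed, are in the scene too. What is shaped like the stand_round but red is not meant. What is shaped like the pot_oblong but grey is not meant.

How it is judged (in metres and radians):
At the end, for the whole second after the job is handed in: Each pot stands at rest on the stand of its own shape: centre within 12 mm of the stand's centre, its underside on the stand's top (4 mm below to 5 mm above), upright within 0.1 rad, and (all but the round one) its sides parallel to the stand's sides within 15 degrees, any way round that fits (horizontal distance between pot_round and stand_round below 0.012 m and z of pot_round in the frame of stand_round between 0.032 and 0.041 m and angle between each of pot_round, pot_hex, pot_square, pot_oblong's own z axis and vertical below 0.1 rad and linear speed of each of pot_round, pot_hex, pot_square, pot_oblong below 0.02 m/s and horizontal distance between pot_hex and stand_hex below 0.012 m and z of pot_hex in the frame of stand_hex between 0.032 and 0.041 m and horizontal distance between pot_square and stand_square below 0.012 m and z of pot_square in the frame of stand_square between 0.032 and 0.041 m and horizontal distance between pot_oblong and stand_oblong below 0.012 m and z of pot_oblong in the frame of stand_oblong between 0.032 and 0.041 m and angle between the x axis of pot_oblong and the x axis of stand_oblong, either way round below 0.26 rad and (angle between the x axis of pot_square and the x axis of stand_square, either way round below 0.26 rad or angle between the x axis of pot_square and the x axis of stand_square, either way round above 1.3108 rad) and (angle between the x axis of pot_hex and the x axis of stand_hex, either way round below 0.26 rad or angle between the x axis of pot_hex and the x axis of stand_hex, either way round between 0.7872 and 1.3072 rad)); the robot touches nothing.
It fails at once if a pot is tipped over (more than 0.6 rad) (angle between any of pot_round, pot_hex, pot_square, pot_oblong's own z axis and vertical above 0.6 rad).
It fails at once if a pot is dropped (moves faster than 0.7 m/s, a fall of about 25 mm, without the fingers on it) ((linear speed of pot_round above 0.7 m/s and contact force between the fingers and pot_round below 0.05 N) or (linear speed of pot_hex above 0.7 m/s and contact force between the fingers and pot_hex below 0.05 N) or (linear speed of pot_square above 0.7 m/s and contact force between the fingers and pot_square below 0.05 N) or (linear speed of pot_oblong above 0.7 m/s and contact force between the fingers and pot_oblong below 0.05 N)).
It fails at once if a stand is shifted by more than 30 mm (distance of any of stand_round, stand_hex, stand_square, stand_oblong from where it was at the start of the episode above 0.03 m).
It fails at once if the column of tape rolls is shifted by more than 20 mm (distance of tape_sleeve from where it was at the start of the episode above 0.02 m).
It also fails if it takes over 136 s, if anything falls off the work surface, if the arm or the gripper's body presses on something with over 40 N, if the wrist force passes 120 N, or if a joint passes its speed limit or range.

## Working session

There is one attempt and no reset: what is moved stays moved. The work goes in short steps, Python scripts to look and compute and a tool call to move; the robot and the scene stay as the last step left them, time stands still between calls to the robot, and variables do not carry over. Pictures are saved under pics/ and viewed, and the job is handed in when it is done.

Besides the shell and the picture viewer there is one more tool, called as name(argument=value, ...), one argument or row to a line, values as JSON. carry_out: Moves the arm, as the interface text tells. Its arguments: {"type":"object","properties":{"steps":{"type":"array","items":{"type":"array","items":{"type":"array","items":{"type":"number"}}}},"fingers":{"type":"number"}},"required":["steps"]}

```bash
mkdir -p pics; ls
cat > h.py <<'E'
import numpy as np, cv2
from station import sense, optics, ticket, r
def cap(n,f):
    c=optics.capture(n); cv2.imwrite('pics/'+f+'.png',c['image'][:,:,::-1]); np.savez('pics/'+f+'.npz',**{k:np.array(v) for k,v in c.items()}); return c
def load(f): 
    d=np.load('pics/'+f+'.npz'); return {k:d[k] for k in d.files}
def KRt(c):
    f=240/np.tan(np.radians(float(c['fov_y']))/2)
    K=np.array([[f,0,float(c['cx'])],[0,f,float(c['cy'])],[0,0,1]]); R=cv2.Rodrigues(np.array(c['rvec'],float))[0]
    return K,R,np.array(c['tvec'],float).ravel()
def back(c,u,v,z):
    K,R,t=KRt(c); o=-R.T@t; d=R.T@np.linalg.inv(K)@np.array([u,v,1.]); return o+d*(z-o[2])/d[2]
def proj(c,P):
    K,R,t=KRt(c); p=(np.atleast_2d(P)@R.T+t)@K.T; return p[:,:2]/p[:,2:]
E
python3 - <<'E'
from h import *
for n in ('top','side','wrist'):
    c=cap(n,n+'0'); K,R,t=KRt(c); print(n,(-R.T@t).round(3),K[0,0],R[2].round(2))
s=sense(); print(s)
E
```

```text
pics
top [ 0.373 -0.066  1.125] 584.6002335304065 [ 0.09 -0.01 -1.  ]
side [0.127 0.714 0.754] 462.4755674394334 [ 0.33 -0.71 -0.62]
wrist [ 0.094 -0.623  0.384] 370.5915008338738 [ 0.28  0.08 -0.96]
{'time_s': 0.15, 'joints': array([-5.93241613e+01,  2.20805762e+01,  3.97251167e-01, -2.00170659e-02,
       -6.84104185e+01, -1.48168345e+01]), 'joint_velocities': array([-0.06483855, -0.07595373,  0.19670345,  0.13436428, -0.04317973,
       -0.11756763]), 'effort': array([ 8.15155090e-05, -3.91053486e+01,  1.87587476e+01,  4.22237232e+00,
        1.23199361e-02, -1.47507390e-04]), 'tcp_pos': array([ 0.17069285, -0.60079224,  0.23570945]), 'ee_rot': array([[-2.73146634e-01, -5.55315452e-04, -9.61972249e-01],
       [ 9.61970969e-01,  1.57289949e-03, -2.73147179e-01],
       [ 1.66476851e-03, -9.99998609e-01,  1.04565141e-04]]), 'wrist_force': array([-0.28254676,  0.12098713,  0.51075429]), 'moment': array([ 0.0120552 ,  0.10171829, -0.00689547]), 'gripper_width': 0.9988050925345843}
```

View pics/top0.png

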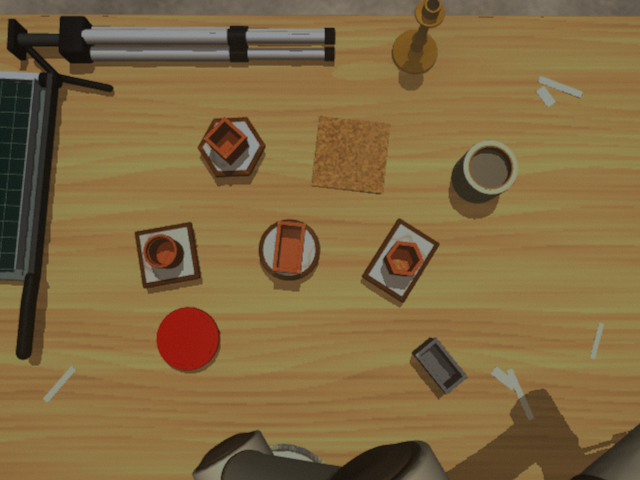

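View pics/side0.png

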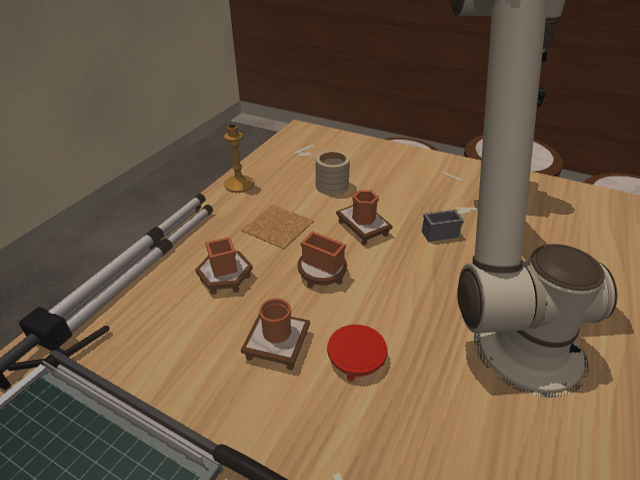

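View pics/wrist0.png

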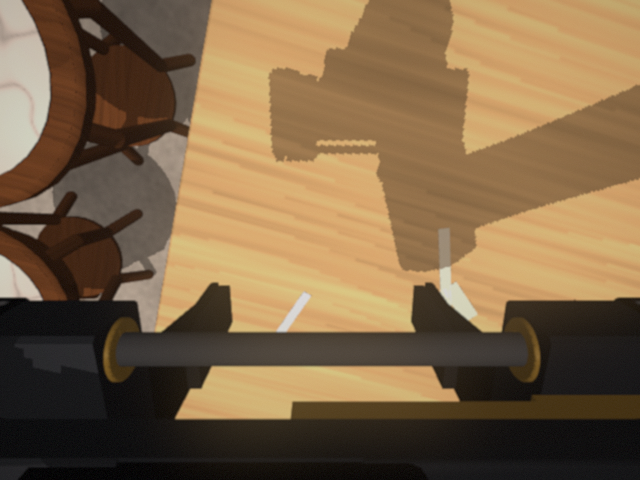

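Candidates: red disc (188,338) is a decoy for stand_round (real one at 290,249 under the oblong pot); grey oblong box (438,366) is a decoy for pot_oblong (real terracotta one at 290,248). The cycle is: square pot on hex stand, round pot on square stand, oblong pot on round stand, hex pot on oblong stand. Close crops next.

Run:
```python
from h import *
im=cv2.imread('pics/top0.png')
for n,(x,y,w,h) in {'A':(120,105,160,120),'B':(120,200,160,120),'C':(245,200,100,100),'D':(350,205,100,110)}.items():
    cv2.imwrite(f'pics/crop{n}.png',cv2.resize(im[y:y+h,x:x+w],None,fx=5,fy=5,interpolation=cv2.INTER_CUBIC))
a=cv2.resize(im[110:190,190:270],None,fx=5,fy=5,interpolation=2);b=cv2.resize(im[215:295,128:208],None,fx=5,fy=5,interpolation=2)
c=cv2.resize(im[209:289,250:330],None,fx=5,fy=5,interpolation=2);d=cv2.resize(im[215:305,355:445][:,:],(400,400),interpolation=2)
cv2.imwrite('pics/crops.png',cv2.resize(np.vstack([np.hstack([a,b]),np.hstack([c,d])]),(600,600)))
```

```text
(no output)
```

View pics/crops.png

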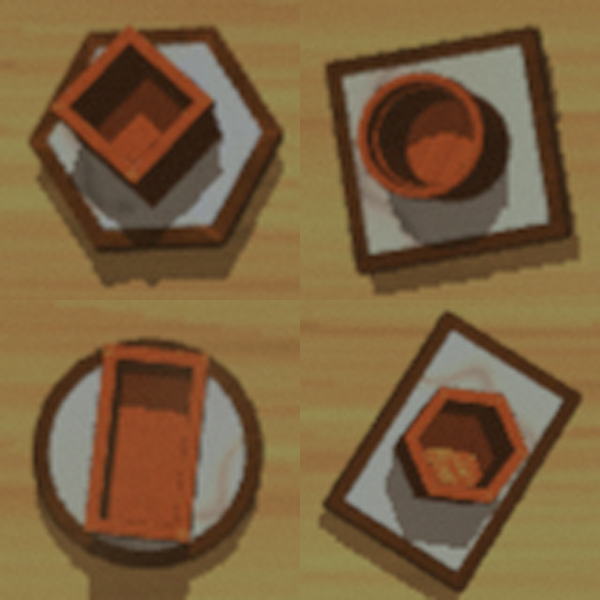

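```bash
cat > fit.py <<'E'
from h import *
from scipy.optimize import least_squares
def poly(n):
    if n=='hexs': R=.112/3**.5; 
    if n=='hexp': R=.058/3**.5
    if n.startswith('hex'):
        a=np.radians(30+60*np.arange(6)); return np.c_[R*np.cos(a),R*np.sin(a)]
    w,h={'sqs':(.108,.108),'sqp':(.056,.056),'obs':(.132,.092),'obp':(.09,.05),'mat':(.14,.14)}[n]
    return np.array([[1,1],[-1,1],[-1,-1],[1,-1]])*[w/2,h/2]
def fit(c,n,px,z,dist=8):
    Q=poly(n); px=np.array(px,float); best=None
    W=np.array([back(c,u,v,z)[:2] for u,v in px]); m=W.mean(0)
    for th0 in np.radians(np.arange(-90,90,10)):
        def res(p,idx=None):
            C,S=np.cos(p[2]),np.sin(p[2]); P=Q@np.array([[C,S],[-S,C]])+p[:2]
            D=np.linalg.norm(W[:,None]-P[None],axis=2); j=D.argmin(1); return (W-P[j]).ravel()
        s=least_squares(res,[*m,th0])
        if best is None or s.cost<best.cost-1e-12: best=s
    print(n,'x %.4f y %.4f yaw %.1f'%(best.x[0],best.x[1],np.degrees(best.x[2])),'rms mm %.1f'%(1000*np.sqrt(2*best.cost/len(W))))
    return best.x
E
python3 - <<'E'
from fit import *
c=load('top0')
def cr(l,k,o,off): return [((x-off[0])/k+o[0]-.5+.5/k, (y-off[1])/k+o[1]-.5+.5/k) for x,y in l]
A=lambda l:cr(l,3.75,(190,110),(0,0)); B=lambda l:cr(l,3.75,(128,215),(300,0)); C=lambda l:cr(l,3.75,(250,209),(0,300)); D=lambda l:cr(l,10/3,(355,215),(300,300))
fit(c,'hexs',A([(83,30),(215,30),(280,132),(220,245),(100,248),(32,140)]),.036)
fit(c,'sqp',A([(130,28),(215,103),(150,180),(53,108)]),.098)
fit(c,'sqs',B([(328,65),(540,28),(572,235),(362,272)]),.036)
print('potround',back(c,*B([(421,136)])[0],.102))
print('standround',back(c,*C([(148,452)])[0],.036))
for p in [(33,452),(263,452)]: print(back(c,*C([p])[0],.036))
fit(c,'obp',C([(103,345),(210,357),(190,542),(85,533)]),.094)
fit(c,'obs',D([(447,313),(582,397),(460,592),(325,507)]),.036)
fit(c,'hexp',D([(438,390),(502,393),(526,445),(490,502),(432,492),(403,440)]),.106)
fit(c,'mat',[(320,117),(390,123),(384,192),(312,187)],.004)
print('tape',back(c,489.5,168,.096))
E
```

```text
hexs x 0.6678 y 0.0978 yaw -117.4 rms mm 2.3
sqp x 0.6669 y 0.0973 yaw -130.0 rms mm 3.0
sqs x 0.4613 y 0.2127 yaw -79.8 rms mm 1.8
potround [0.46230796 0.2097833  0.102     ]
standround [ 0.47140778 -0.01360959  0.036     ]
[0.47139108 0.04370307 0.036     ]
[ 0.47142449 -0.07095552  0.036     ]
obp x 0.4700 y -0.0159 yaw -5.6 rms mm 0.8
obs x 0.4508 y -0.2223 yaw -32.5 rms mm 2.0
hexp x 0.4501 y -0.2183 yaw -64.6 rms mm 1.9
mat x 0.6602 y -0.1332 yaw -95.2 rms mm 1.6
tape [ 0.6122658 -0.3751463  0.096    ]
```

```bash
cat > ov.py <<'E'
from fit import *
def rp(n,x,y,yaw):
    if n=='rs' or n=='rp':
        a=np.linspace(0,2*np.pi,40)[:-1]; R=.058 if n=='rs' else .03; Q=np.c_[R*np.cos(a),R*np.sin(a)]
    else: Q=poly(n)
    t=np.radians(yaw); C,S=np.cos(t),np.sin(t); return Q@np.array([[C,S],[-S,C]])+[x,y]
def overlay(f,items,box,k,out):
    c=load(f); im=c['image'][:,:,::-1].copy(); x0,y0,x1,y1=box
    im=cv2.resize(im[y0:y1,x0:x1],None,fx=k,fy=k,interpolation=2)
    for n,x,y,yaw,z in items:
        P=rp(n,x,y,yaw); p=proj(c,np.c_[P,np.full(len(P),z)]); p=((p-[x0,y0]+.5)*k-.5)
        cv2.polylines(im,[np.round(p).astype(int)],True,(255,255,0) if n[-1]=='s' else (0,255,0),1)
    cv2.imwrite(f'pics/{out}.png',im)
S=[('hexs',.6678,.0978,-117.4,.036),('sqs',.4613,.2127,-79.8,.036),('rs',.4714,-.0136,0,.036),('obs',.4508,-.2223,-32.5,.036)]
E
python3 - <<'E'
from ov import *
P=S+[('sqp',.6669,.0973,-130,.098),('rp',.4623,.2098,0,.102),('obp',.47,-.0159,-5.6,.094),('hexp',.4501,-.2183,-64.6,.106)]
overlay('side0',P,(180,170,420,390),3.3,'ovs'); overlay('top0',P,(120,100,450,310),2.4,'ovt')
E
```

```text
(no output)
```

View pics/ovs.png

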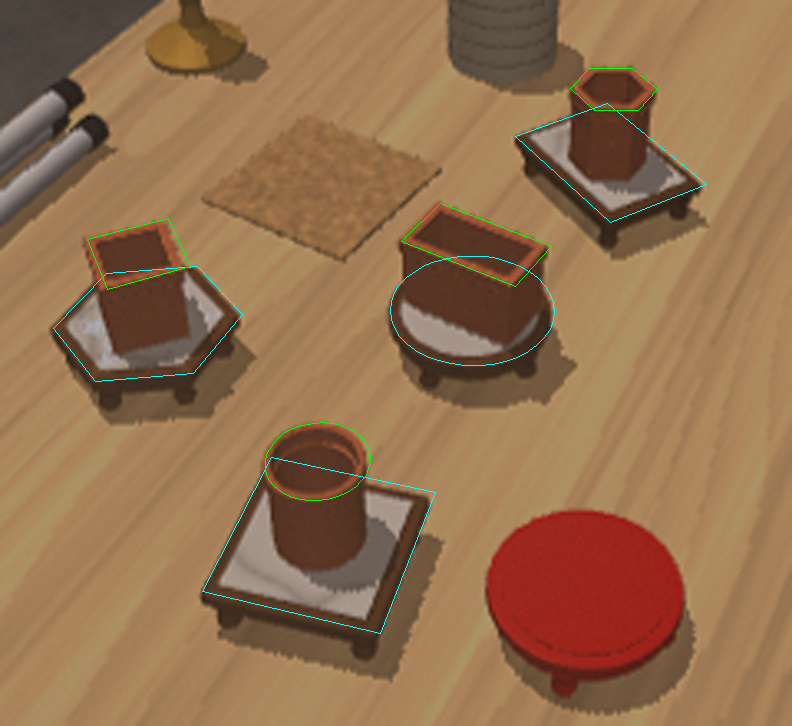

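View pics/ovt.png

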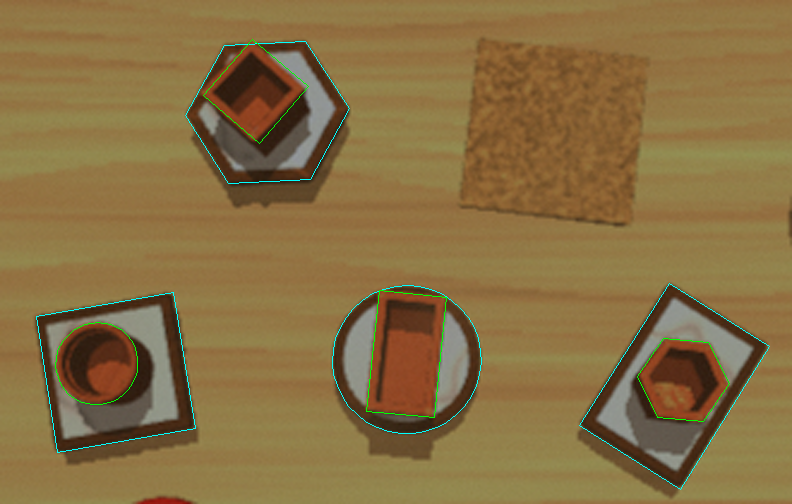

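carry_out(
  steps=[
    [[2, 3, 0, 0, 0, 0.03], [5, 7, 0, 0, 0, 0.06], [9, 12.6, 0, 0, 0, 0.1], [13, 18.2, 0, 0, 0, 0.15], [17, 23.9, 0, 0, 0, 0.2], [21, 29.5, 0, 0, 0, 0.25], [25, 35.2, 0, 0, 0, 0.3], [29, 40.8, 0, 0, 0, 0.35], [33, 46.4, 0, 0, 0, 0.4], [37, 52, 0, 0, 0, 0.45], [41, 57.7, 0, 0, 0, 0.5], [45, 63.3, 0, 0, 0, 0.55], [48, 67.5, 0, 0, 0, 0.58], [49.6, 69.8, 0, 0, 0, 0.595], [49.6, 69.8, 0, 0, 0, 0.595], [49.6, 69.8, -5, 0, 0, 0.595], [49.6, 69.8, -5, 0, 0, 0.595]],
  ],
  fingers=0,
)

```text
time_s: 2.28
tcp_pos: [0.6639, 0.0965, 0.1815]
ee_rot: [[-0.765, -0.011, -0.644], [0.644, -0.003, -0.765], [0.007, -1.0, 0.009]]
wrist_force: [0.5, -0.4, -0.6]
gripper_width: 0.997
```

carry_out(
  steps=[
    [[0, 0, 0, 0, 0, 0], [0, 0, 0, 0, 0, 0]],
  ],
)

```text
time_s: 2.52
tcp_pos: [0.6679, 0.0967, 0.1891]
ee_rot: [[-0.765, 0.004, -0.644], [0.644, 0.001, -0.765], [-0.003, -1.0, -0.003]]
wrist_force: [0.5, 0.4, 0.3]
gripper_width: 0.997
```

Run:
```python
from h import *
s=sense();print(s['tcp_pos'],s['joints'].round(2)); cap('wrist','w1'); cap('top','t1')
a=cv2.imread('pics/w1.png');b=cv2.imread('pics/t1.png')
cv2.imwrite('pics/wt1.png',cv2.resize(np.hstack([a,b]),(800,300),interpolation=cv2.INTER_AREA))
```

```text
[0.66787336 0.09665266 0.18910728] [ 2.195e+01  2.862e+01  4.100e+00  4.000e-02 -6.525e+01 -6.203e+01]
```

View pics/w1.png

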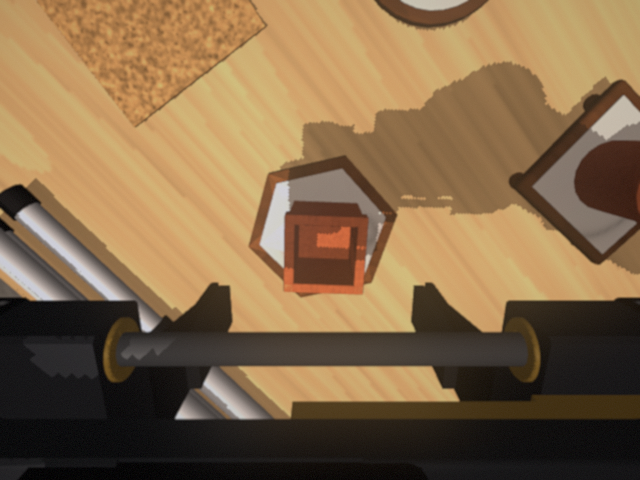

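carry_out(
  steps=[
    [[0, 0, -2, 0, 0, 0], [0, 0, -4.5, 0, 0, 0], [0, 0, -7, 0, 0, 0], [0, 0, -9, 0, 0, 0], [0, 0, -10.2, 0, 0, 0], [0, 0, -10.2, 0, 0, 0], [0, 0, -10.2, 0, 0, 0]],
  ],
)

```text
time_s: 3.5
tcp_pos: [0.6676, 0.097, 0.0858]
ee_rot: [[-0.766, 0.002, -0.643], [0.643, 0.0, -0.766], [-0.001, -1.0, -0.002]]
wrist_force: [1.3, 0.2, 0.7]
gripper_width: 0.995
```

carry_out(
  steps=[
    [[0, 0, 0, 0, 0, 0], [0, 0, 0, 0, 0, 0], [0, 0, 0, 0, 0, 0], [0, 0, 0, 0, 0, 0], [0, 0, 0, 0, 0, 0], [0, 0, 0, 0, 0, 0], [0, 0, 0, 0, 0, 0], [0, 0, 0, 0, 0, 0]],
  ],
  fingers=255,
)

```text
time_s: 4.5
tcp_pos: [0.6667, 0.0968, 0.0846]
ee_rot: [[-0.766, -0.0, -0.643], [0.643, -0.0, -0.766], [0.0, -1.0, 0.0]]
wrist_force: [-2.4, 1.1, 2.1]
gripper_width: 0.636
```

Run:
```python
from h import *
cap('side','s2')
```

```text
(no output)
```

View pics/s2.png

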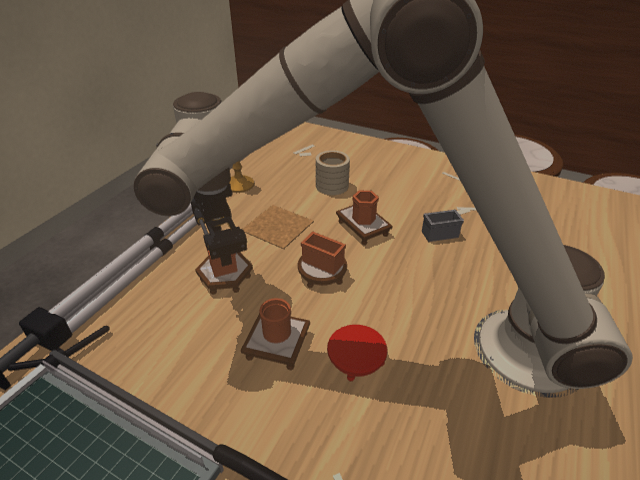

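carry_out(
  steps=[
    [[0, 0, 0.7, 0, 0, 0], [0, 0, 2, 0, 0, 0], [0, 0, 3.5, 0, 0, 0], [0, -1, 4.5, 0, 0, -0.05], [-0.1, -3, 5, 0, 0, -0.1], [-0.2, -6, 5, 0, 0, -0.18], [-0.3, -9, 5, 0, 0, -0.27], [-0.4, -12, 5, 0, 0, -0.36], [-0.5, -15, 5, 0, 0, -0.45], [-0.6, -18, 5, 0, 0, -0.54], [-0.7, -20.5, 5, 0, 0, -0.62], [-0.7, -22.3, 4, 0, 0, -0.67], [-0.7, -23, 2.5, 0, 0, -0.698], [-0.7, -23, 1, 0, 0, -0.698], [-0.7, -23, -0.5, 0, 0, -0.698], [-0.7, -23, -1.8, 0, 0, -0.698], [-0.7, -23, -2.2, 0, 0, -0.698], [-0.7, -23, -2.2, 0, 0, -0.698], [-0.7, -23, -2.2, 0, 0, -0.698]],
  ],
)

```text
time_s: 6.92
tcp_pos: [0.6604, -0.1331, 0.0633]
ee_rot: [[-0.173, 0.002, -0.985], [0.985, -0.0, -0.173], [-0.0, -1.0, -0.001]]
wrist_force: [0.4, 0.2, -1.8]
gripper_width: 0.64
```

Run:
```python
from h import *
cap('side','s3')
im=cv2.imread('pics/s3.png')[150:300,150:350]
cv2.imwrite('pics/s3c.png',cv2.resize(im,None,fx=4,fy=4,interpolation=2))
```

```text
(no output)
```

View pics/s3c.png

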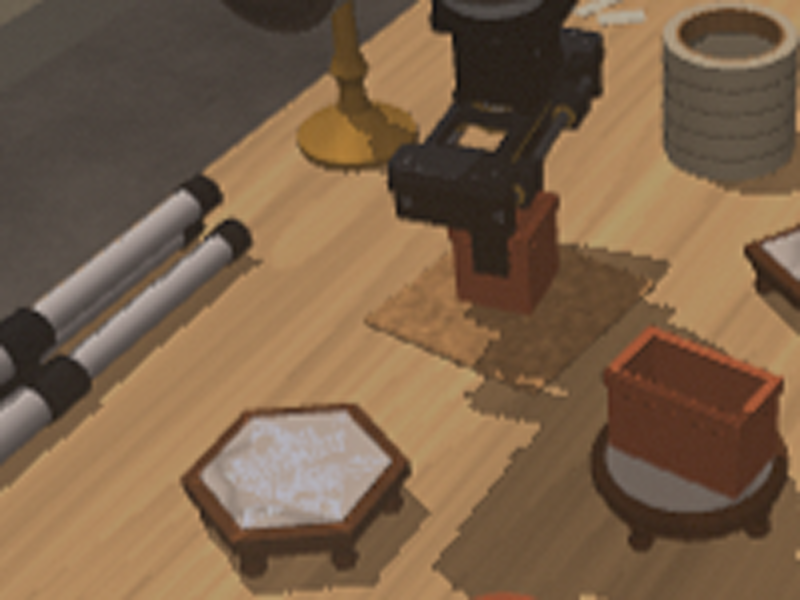

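carry_out(
  steps=[
    [[0, 0, -0.4, 0, 0, 0], [0, 0, -0.7, 0, 0, 0], [0, 0, -0.9, 0, 0, 0], [0, 0, -1, 0, 0, 0], [0, 0, -1, 0, 0, 0], [0, 0, -1, 0, 0, 0]],
  ],
)

```text
time_s: 7.72
tcp_pos: [0.6599, -0.1332, 0.0527]
ee_rot: [[-0.173, 0.0, -0.985], [0.985, -0.0, -0.173], [-0.0, -1.0, -0.0]]
wrist_force: [0.4, 0.1, -0.5]
gripper_width: 0.636
```

carry_out(
  steps=[
    [[0, 0, 0, 0, 0, 0], [0, 0, 0, 0, 0, 0], [0, 0, 0, 0, 0, 0], [0, 0, 0, 0, 0, 0], [0, 0, 0, 0, 0, 0], [0, 0, 0, 0, 0, 0]],
  ],
  fingers=0,
)

```text
time_s: 8.48
tcp_pos: [0.6598, -0.1332, 0.0525]
ee_rot: [[-0.173, -0.0, -0.985], [0.985, -0.0, -0.173], [-0.0, -1.0, 0.0]]
wrist_force: [0.2, -0.4, 0.6]
gripper_width: 0.998
```

carry_out(
  steps=[
    [[0, 0, 2, 0, 0, 0], [0, 0, 6, 0, 0, 0], [0, 0, 10, 0, 0, 0], [-2, -1, 13, 0, 0, 0.03], [-6, -2.5, 14.5, 0, 0, 0.08], [-10, -4, 14.5, 0, 0, 0.13], [-14, -6, 14.5, 0, 0, 0.18], [-18, -7.5, 14.5, 0, 0, 0.23], [-20.5, -8.4, 14, 0, 0, 0.26], [-21, -8.6, 13, 0, 0, 0.269], [-21, -8.6, 13, 0, 0, 0.269], [-21, -8.6, 13, 0, 0, 0.269], [-21, -8.6, 13, 0, 0, 0.269]],
  ],
)

```text
time_s: 10.1
tcp_pos: [0.4508, -0.2189, 0.1826]
ee_rot: [[-0.429, 0.0, -0.903], [0.903, -0.0, -0.429], [-0.0, -1.0, -0.0]]
wrist_force: [-0.7, -0.2, 0.2]
gripper_width: 1.003
```

Run:
```python
from h import *
cap('wrist','w4');c=cap('side','s4')
im=cv2.imread('pics/s4.png')[150:300,150:350]
cv2.imwrite('pics/s4c.png',cv2.resize(im,None,fx=3,fy=3,interpolation=2))
```

```text
(no output)
```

View pics/w4.png

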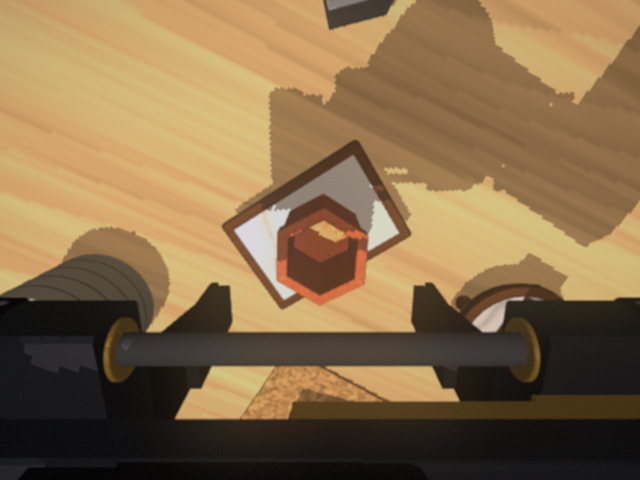

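View pics/s4c.png

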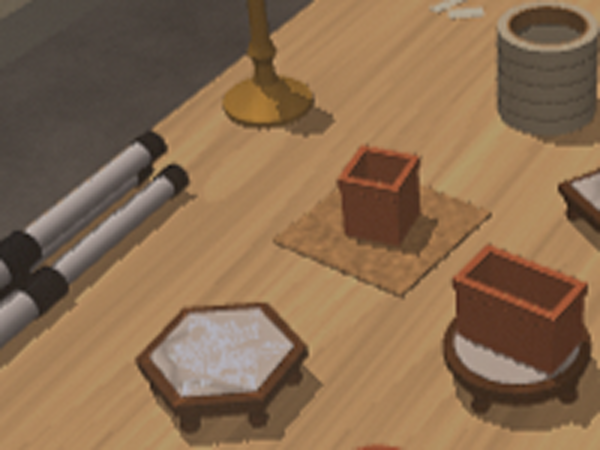

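carry_out(
  steps=[
    [[0, 0, -2, 0, 0, 0], [0, 0, -4.5, 0, 0, 0], [0, 0, -7, 0, 0, 0], [0, 0, -8.5, 0, 0, 0], [0, 0, -9, 0, 0, 0], [0, 0, -9, 0, 0, 0]],
  ],
)

```text
time_s: 10.95
tcp_pos: [0.4501, -0.2192, 0.0927]
ee_rot: [[-0.429, 0.0, -0.903], [0.903, -0.0, -0.429], [-0.0, -1.0, 0.0]]
wrist_force: [0.0, 0.8, 1.1]
gripper_width: 0.997
```

carry_out(
  steps=[
    [[0, 0, 0, 0, 0, 0], [0, 0, 0, 0, 0, 0], [0, 0, 0, 0, 0, 0], [0, 0, 0, 0, 0, 0], [0, 0, 0, 0, 0, 0], [0, 0, 0, 0, 0, 0], [0, 0, 0, 0, 0, 0], [0, 0, 0, 0, 0, 0]],
  ],
  fingers=255,
)

```text
time_s: 11.95
tcp_pos: [0.45, -0.2192, 0.0928]
ee_rot: [[-0.429, 0.0, -0.903], [0.903, -0.0, -0.429], [-0.0, -1.0, -0.0]]
wrist_force: [-0.0, -0.0, 3.6]
gripper_width: 0.661
```

carry_out(
  steps=[
    [[0, 0, 0.7, 0, 0, 0], [0, 0, 2.5, 0, 0, 0], [0, 0, 5, 0, 0, 0], [0.5, 0.7, 7.5, 0, 0, 0], [2, 3, 9, 0, 0, 0.02], [4.3, 6.2, 9.5, 0, 0, 0.03], [6.6, 9.6, 9.5, 0, 0, 0.04], [8.9, 13, 9.5, 0, 0, 0.05], [11.2, 16.3, 9.5, 0, 0, 0.06], [13.5, 19.7, 9.5, 0, 0, 0.08], [15.8, 23, 9.5, 0, 0, 0.09], [18.1, 26.4, 9.5, 0, 0, 0.1], [20.2, 29.4, 8.5, 0, 0, 0.12], [21.4, 31.1, 6.5, 0, 0, 0.126], [21.8, 31.7, 4, 0, 0, 0.126], [21.8, 31.7, 2, 0, 0, 0.126], [21.8, 31.7, 1, 0, 0, 0.126], [21.8, 31.7, 1, 0, 0, 0.126], [21.8, 31.7, 1, 0, 0, 0.126], [21.8, 31.7, 1, 0, 0, 0.126]],
  ],
)

```text
time_s: 14.45
tcp_pos: [0.6683, 0.0979, 0.1037]
ee_rot: [[-0.539, 0.002, -0.843], [0.843, 0.001, -0.539], [-0.001, -1.0, -0.002]]
wrist_force: [0.1, -1.2, -2.6]
gripper_width: 0.664
```

Run:
```python
from ov import *
cap('side','s5');cap('wrist','w5')
overlay('side0',[],(180,220,280,300),4,'x')
overlay('side0',S,(180,220,280,300),4,'x')
overlay('side0',[],(0,0,10,10),1,'x')
overlay('s5',S+[('hexp',.668,.098,2.6,.116)],(170,180,330,300),5,'s5c')
```

```text
(no output)
```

View pics/s5c.png

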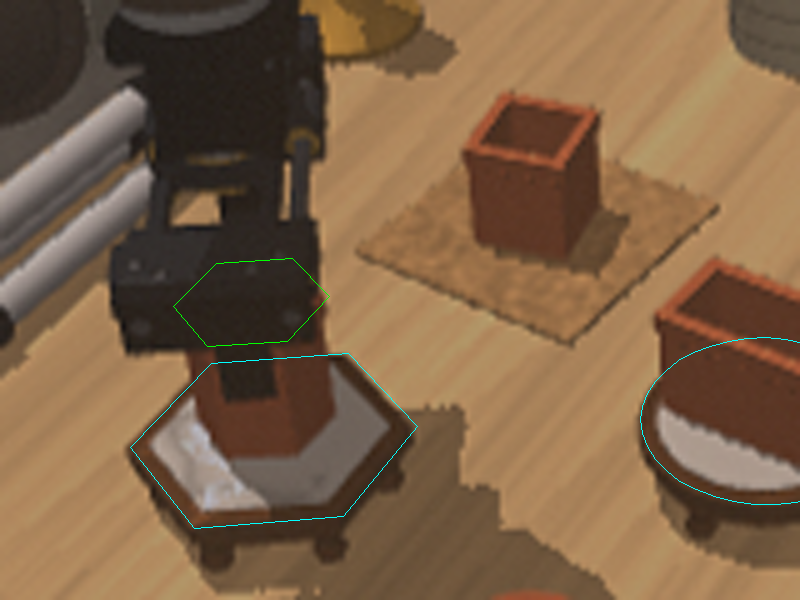

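View pics/w5.png

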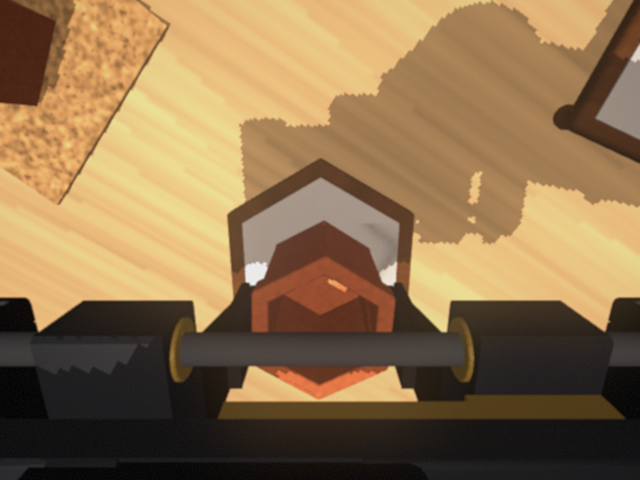

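carry_out(
  steps=[
    [[0, 0, -0.4, 0, 0, 0], [0, 0, -0.7, 0, 0, 0], [0, 0, -0.9, 0, 0, 0], [0, 0, -1, 0, 0, 0], [0, 0, -1, 0, 0, 0], [0, 0, -1, 0, 0, 0]],
  ],
)

```text
time_s: 15.3
tcp_pos: [0.6678, 0.0978, 0.0929]
ee_rot: [[-0.539, 0.0, -0.842], [0.842, -0.0, -0.539], [-0.0, -1.0, 0.0]]
wrist_force: [-1.0, 0.1, 1.5]
gripper_width: 0.662
```

carry_out(
  steps=[
    [[0, 0, 0, 0, 0, 0], [0, 0, 0, 0, 0, 0], [0, 0, 0, 0, 0, 0], [0, 0, 0, 0, 0, 0], [0, 0, 0, 0, 0, 0], [0, 0, 0, 0, 0, 0]],
  ],
  fingers=0,
)

```text
time_s: 16.05
tcp_pos: [0.6678, 0.0978, 0.0925]
ee_rot: [[-0.539, 0.0, -0.843], [0.843, 0.0, -0.539], [-0.0, -1.0, -0.0]]
wrist_force: [1.2, 0.2, 0.4]
gripper_width: 0.998
```

carry_out(
  steps=[
    [[0, 0, 2, 0, 0, 0], [0, 0, 6, 0, 0, 0], [-1, -0.6, 9, 0, 0, -0.05], [-4, -2.3, 10, 0, 0, -0.15], [-8, -4.6, 10, 0, 0, -0.28], [-12, -6.9, 10, 0, 0, -0.41], [-16, -9.2, 10, 0, 0, -0.54], [-19, -10.9, 9, 0, 0, -0.64], [-19.7, -11.3, 8, 0, 0, -0.667], [-19.7, -11.3, 8, 0, 0, -0.667], [-19.7, -11.3, 8, 0, 0, -0.667], [-19.7, -11.3, 8, 0, 0, -0.667]],
  ],
)

```text
time_s: 17.55
tcp_pos: [0.4719, -0.0147, 0.1727]
ee_rot: [[0.097, 0.001, -0.995], [0.995, -0.0, 0.097], [0.0, -1.0, -0.001]]
wrist_force: [0.1, -0.4, -0.8]
gripper_width: 0.997
```

Run:
```python
from ov import *
cap('side','s6');cap('wrist','w6')
overlay('s6',[S[0],('hexp',.668,.098,2.6,.106)],(170,180,330,300),5,'s6c')
```

```text
(no output)
```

View pics/s6c.png

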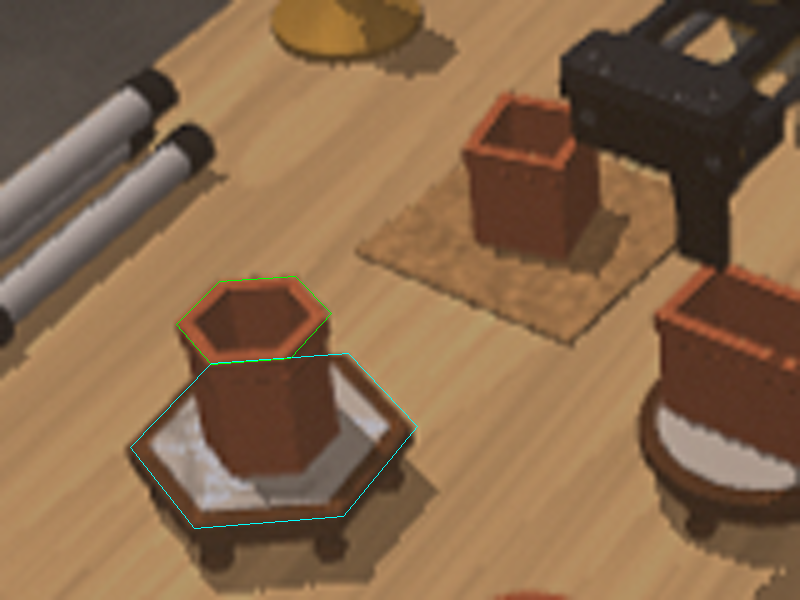

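View pics/w6.png

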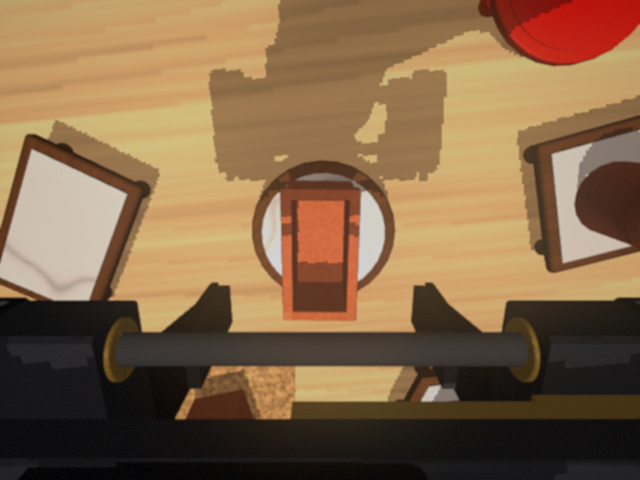

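carry_out(
  steps=[
    [[0, 0, -2, 0, 0, 0], [0, 0, -4.5, 0, 0, 0], [0, 0, -7, 0, 0, 0], [0, 0, -8.7, 0, 0, 0], [0, 0, -9.2, 0, 0, 0], [0, 0, -9.2, 0, 0, 0]],
  ],
)

```text
time_s: 18.4
tcp_pos: [0.4712, -0.0151, 0.0806]
ee_rot: [[0.098, -0.0, -0.995], [0.995, -0.0, 0.098], [-0.0, -1.0, -0.0]]
wrist_force: [-0.1, 0.4, -0.0]
gripper_width: 1.003
```

carry_out(
  steps=[
    [[0, 0, 0, 0, 0, 0], [0, 0, 0, 0, 0, 0], [0, 0, 0, 0, 0, 0], [0, 0, 0, 0, 0, 0], [0, 0, 0, 0, 0, 0], [0, 0, 0, 0, 0, 0], [0, 0, 0, 0, 0, 0], [0, 0, 0, 0, 0, 0]],
  ],
  fingers=255,
)

```text
time_s: 19.4
tcp_pos: [0.4709, -0.0152, 0.0807]
ee_rot: [[0.098, 0.0, -0.995], [0.995, -0.0, 0.098], [-0.0, -1.0, -0.0]]
wrist_force: [-1.1, -0.0, 2.5]
gripper_width: 0.567
```

Run:
```python
from ov import *
cap('wrist','w7')
```

```text
(no output)
```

View pics/w7.png

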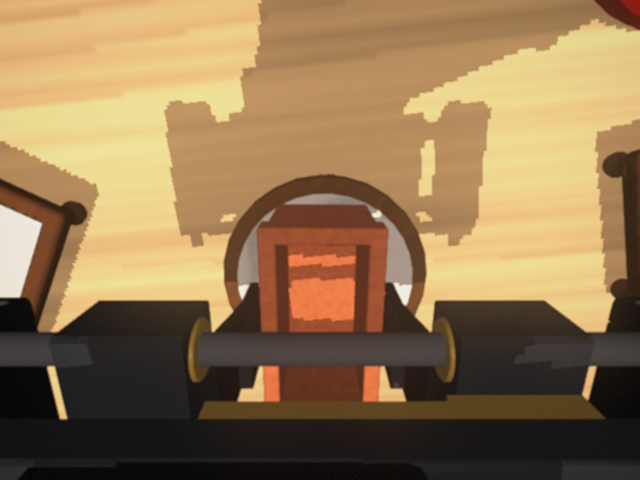

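carry_out(
  steps=[
    [[0, 0, 0.7, 0, 0, 0], [0, 0, 2, 0, 0, 0], [0, 0, 3.5, 0, 0, 0], [-0.1, -1, 4.5, 0, 0, -0.02], [-0.3, -3.5, 5, 0, 0, -0.08], [-0.6, -6.5, 5, 0, 0, -0.15], [-0.9, -9.5, 5, 0, 0, -0.22], [-1.2, -12.5, 5, 0, 0, -0.29], [-1.5, -15.5, 5, 0, 0, -0.36], [-1.8, -18.5, 5, 0, 0, -0.42], [-2, -20.2, 4.5, 0, 0, -0.46], [-2, -20.7, 3.5, 0, 0, -0.469], [-2, -20.7, 2, 0, 0, -0.469], [-2, -20.7, 1, 0, 0, -0.469], [-2, -20.7, 1, 0, 0, -0.469], [-2, -20.7, 1, 0, 0, -0.469]],
  ],
)

```text
time_s: 21.45
tcp_pos: [0.4512, -0.222, 0.0908]
ee_rot: [[0.537, 0.001, -0.844], [0.844, -0.0, 0.537], [0.0, -1.0, -0.001]]
wrist_force: [0.8, 0.8, -1.3]
gripper_width: 0.57
```

Run:
```python
from ov import *
cap('wrist','w8');cap('side','s8')
overlay('s8',S+[('obp',.4508,-.2223,-32.5,.104)],(280,170,440,290),5,'s8c')
```

```text
(no output)
```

View pics/w8.png

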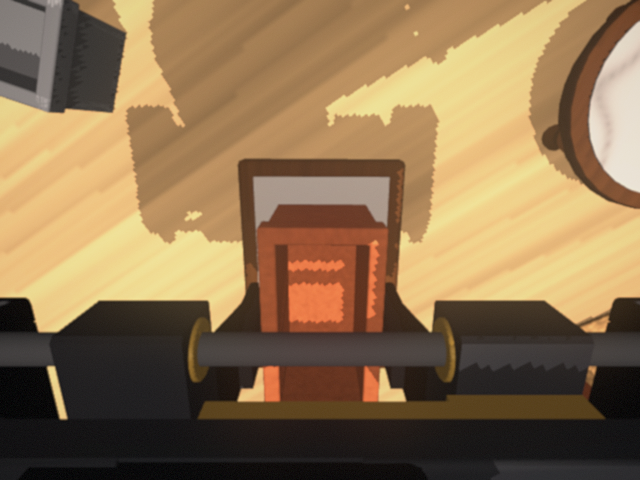

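View pics/s8c.png

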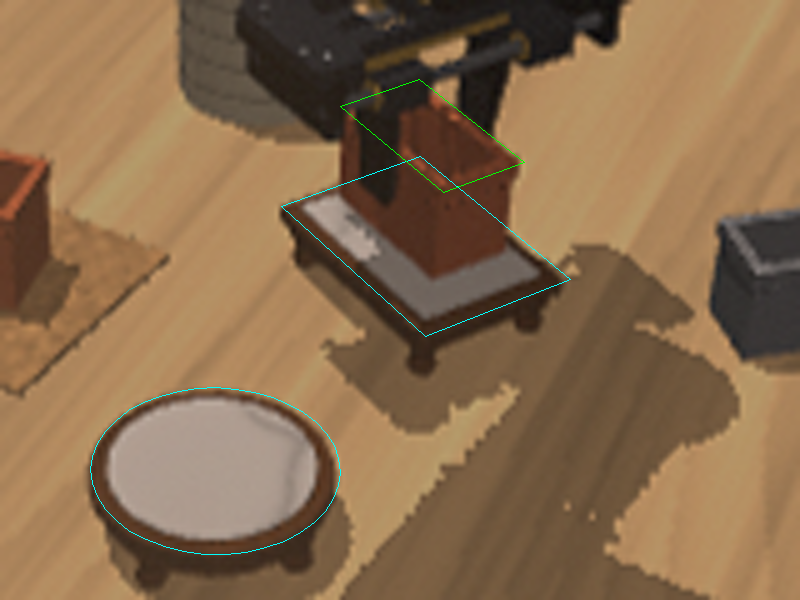

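carry_out(
  steps=[
    [[0, 0, -0.4, 0, 0, 0], [0, 0, -0.7, 0, 0, 0], [0, 0, -0.9, 0, 0, 0], [0, 0, -1, 0, 0, 0], [0, 0, -1, 0, 0, 0], [0, 0, -1, 0, 0, 0]],
  ],
)

```text
time_s: 22.3
tcp_pos: [0.4508, -0.2222, 0.0807]
ee_rot: [[0.537, 0.0, -0.843], [0.843, -0.0, 0.537], [-0.0, -1.0, -0.0]]
wrist_force: [-1.1, 0.6, 0.5]
gripper_width: 0.564
```

carry_out(
  steps=[
    [[0, 0, 0, 0, 0, 0], [0, 0, 0, 0, 0, 0], [0, 0, 0, 0, 0, 0], [0, 0, 0, 0, 0, 0], [0, 0, 0, 0, 0, 0], [0, 0, 0, 0, 0, 0]],
  ],
  fingers=0,
)

```text
time_s: 23.05
tcp_pos: [0.4508, -0.2222, 0.0806]
ee_rot: [[0.537, 0.0, -0.843], [0.843, -0.0, 0.537], [-0.0, -1.0, -0.0]]
wrist_force: [-0.1, 0.7, 0.4]
gripper_width: 0.993
```

carry_out(
  steps=[
    [[0, 0, 2, 0, 0, 0], [0, 0, 6, 0, 0, 0], [0, 1, 10, 0, 0, 0], [0.1, 4, 11, 0, 0, 0.06], [0.2, 8, 11, 0, 0, 0.13], [0.3, 12, 11, 0, 0, 0.2], [0.4, 16, 11, 0, 0, 0.27], [0.5, 20, 11, 0, 0, 0.34], [0.6, 24, 11, 0, 0, 0.41], [0.7, 28, 11, 0, 0, 0.48], [0.8, 32, 11, 0, 0, 0.55], [0.9, 36, 11, 0, 0, 0.62], [1, 40, 11, 0, 0, 0.69], [1.1, 42.4, 10.5, 0, 0, 0.73], [1.1, 43.25, 9.8, 0, 0, 0.742], [1.1, 43.25, 9.8, 0, 0, 0.742], [1.1, 43.25, 9.8, 0, 0, 0.742]],
  ],
)

```text
time_s: 25.18
tcp_pos: [0.4617, 0.2093, 0.1784]
ee_rot: [[-0.173, -0.001, -0.985], [0.985, -0.001, -0.173], [-0.0, -1.0, 0.001]]
wrist_force: [-0.3, -0.6, -0.4]
gripper_width: 1.004
```

Run:
```python
from ov import *
cap('wrist','w9');cap('side','s9')
overlay('s9',S+[('obp',.4508,-.2223,-32.5,.094)],(280,170,440,290),5,'s9c')
```

```text
(no output)
```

View pics/w9.png

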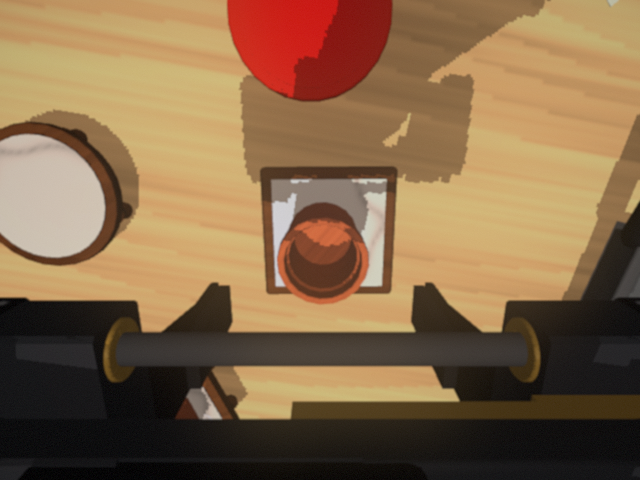

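View pics/s9c.png

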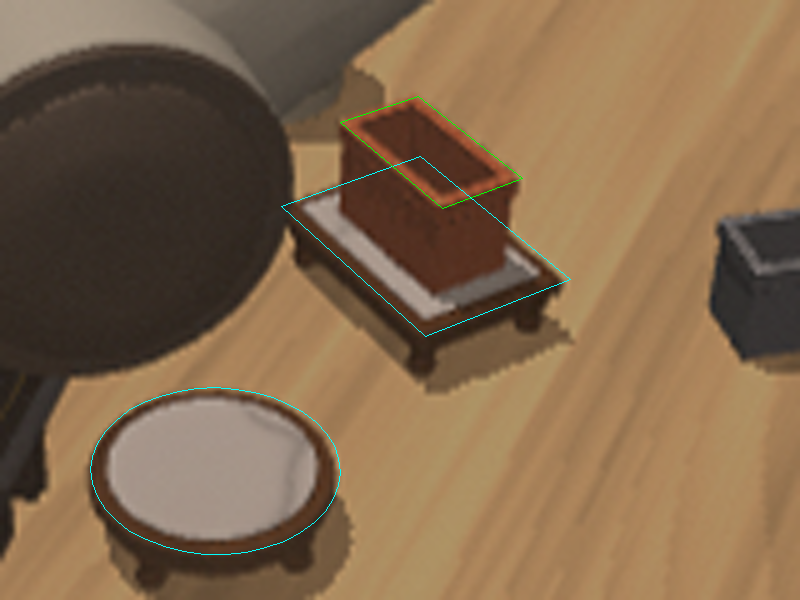

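carry_out(
  steps=[
    [[0, 0, -2, 0, 0, 0], [0, 0, -4.5, 0, 0, 0], [0, 0, -7, 0, 0, 0], [0, 0, -8.5, 0, 0, 0], [0, 0, -9, 0, 0, 0], [0, 0, -9, 0, 0, 0]],
  ],
)

```text
time_s: 26.02
tcp_pos: [0.4621, 0.2104, 0.0889]
ee_rot: [[-0.174, 0.0, -0.985], [0.985, 0.0, -0.174], [0.0, -1.0, -0.0]]
wrist_force: [-0.0, 0.2, 0.3]
gripper_width: 1.001
```

carry_out(
  steps=[
    [[0, 0, 0, 0, 0, 0], [0, 0, 0, 0, 0, 0], [0, 0, 0, 0, 0, 0], [0, 0, 0, 0, 0, 0], [0, 0, 0, 0, 0, 0], [0, 0, 0, 0, 0, 0], [0, 0, 0, 0, 0, 0], [0, 0, 0, 0, 0, 0]],
  ],
  fingers=255,
)

```text
time_s: 27.02
tcp_pos: [0.4619, 0.2104, 0.0888]
ee_rot: [[-0.174, 0.0, -0.985], [0.985, 0.0, -0.174], [0.0, -1.0, -0.0]]
wrist_force: [-1.0, 0.1, 4.4]
gripper_width: 0.679
```

Run:
```python
from ov import *
cap('wrist','w10')
```

```text
(no output)
```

View pics/w10.png

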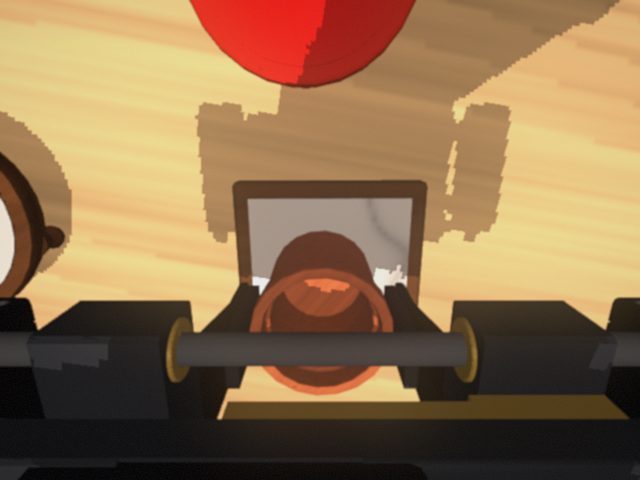

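carry_out(
  steps=[
    [[0, 0, 0.7, 0, 0, 0], [0, 0, 2, 0, 0, 0], [0, 0, 3.5, 0, 0, 0], [0, -1, 4.5, 0, 0, 0], [0.1, -3.5, 5, 0, 0, 0], [0.2, -6.5, 5, 0, 0, 0], [0.3, -9.5, 5, 0, 0, 0], [0.5, -12.5, 5, 0, 0, 0], [0.6, -15.5, 5, 0, 0, 0], [0.8, -18.5, 5, 0, 0, 0], [0.9, -21, 4.5, 0, 0, 0], [0.9, -22.2, 3.5, 0, 0, 0], [0.9, -22.4, 2, 0, 0, 0], [0.9, -22.4, 1, 0, 0, 0], [0.9, -22.4, 1, 0, 0, 0], [0.9, -22.4, 1, 0, 0, 0]],
  ],
)

```text
time_s: 29.08
tcp_pos: [0.4712, -0.0133, 0.0989]
ee_rot: [[-0.175, 0.001, -0.985], [0.985, 0.0, -0.175], [-0.0, -1.0, -0.001]]
wrist_force: [0.6, -0.4, -2.2]
gripper_width: 0.684
```

Run:
```python
from ov import *
cap('wrist','w11');cap('side','s11')
overlay('s11',S+[('rp',.4714,-.0136,0,.112)],(230,210,390,330),5,'s11c')
```

```text
(no output)
```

View pics/w11.png

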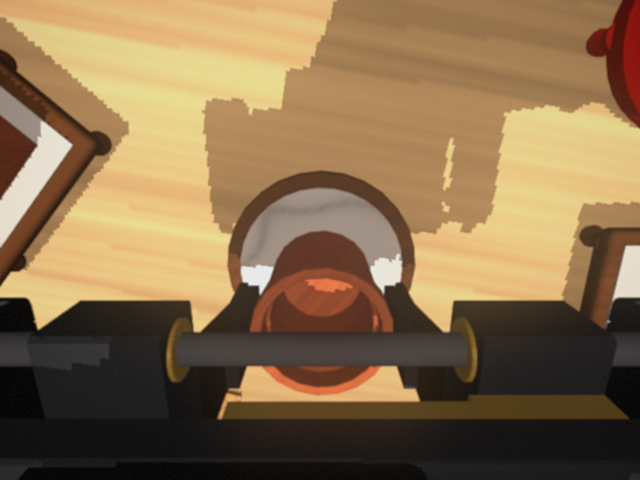

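View pics/s11c.png

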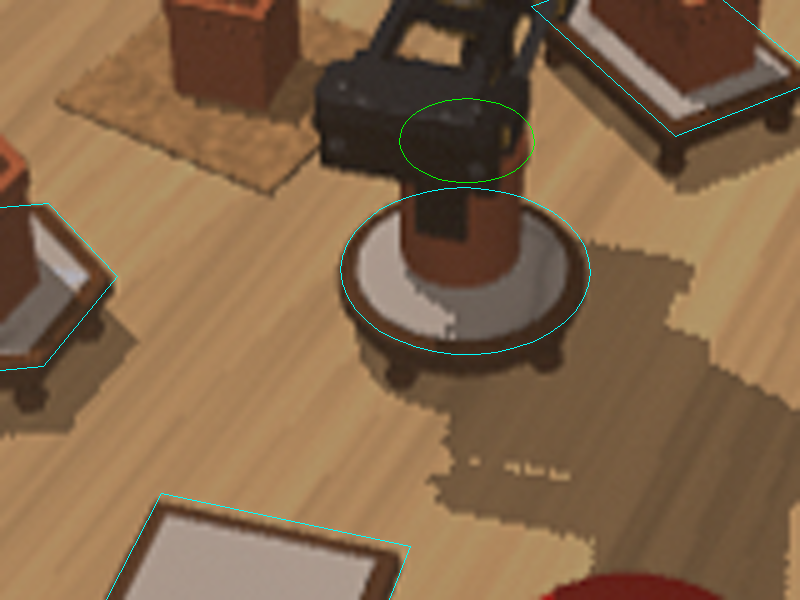

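Wrist view: stand spans 229–414 (centre 321), pot 250–393 (centre 321): centred. Lower and release.

carry_out(
  steps=[
    [[0, 0, -0.4, 0, 0, 0], [0, 0, -0.7, 0, 0, 0], [0, 0, -0.9, 0, 0, 0], [0, 0, -1, 0, 0, 0], [0, 0, -1, 0, 0, 0], [0, 0, -1, 0, 0, 0]],
  ],
)

```text
time_s: 29.92
tcp_pos: [0.4707, -0.0137, 0.0888]
ee_rot: [[-0.174, -0.0, -0.985], [0.985, -0.0, -0.174], [-0.0, -1.0, 0.0]]
wrist_force: [-2.6, 0.6, 3.1]
gripper_width: 0.682
```

carry_out(
  steps=[
    [[0, 0, 0, 0, 0, 0], [0, 0, 0, 0, 0, 0], [0, 0, 0, 0, 0, 0], [0, 0, 0, 0, 0, 0], [0, 0, 0, 0, 0, 0], [0, 0, 0, 0, 0, 0]],
  ],
  fingers=0,
)

```text
time_s: 30.68
tcp_pos: [0.4708, -0.0137, 0.0885]
ee_rot: [[-0.174, -0.0, -0.985], [0.985, -0.0, -0.174], [-0.0, -1.0, 0.0]]
wrist_force: [1.1, -0.4, -0.1]
gripper_width: 0.997
```

carry_out(
  steps=[
    [[0, 0, 2, 0, 0, 0], [0, 0, 6, 0, 0, 0], [1, -0.6, 9, 0, 0, 0], [4, -2.5, 9.5, 0, 0, 0], [8, -5, 9.5, 0, 0, 0], [12, -7.5, 9.5, 0, 0, 0], [16, -10, 9, 0, 0, 0], [18.5, -11.6, 7, 0, 0, 0], [18.9, -11.9, 5, 0, 0, 0], [18.9, -11.9, 5, 0, 0, 0], [18.9, -11.9, 5, 0, 0, 0], [18.9, -11.9, 5, 0, 0, 0]],
  ],
)

```text
time_s: 32.17
tcp_pos: [0.66, -0.1321, 0.1402]
ee_rot: [[-0.175, 0.002, -0.985], [0.985, -0.0, -0.175], [-0.0, -1.0, -0.002]]
wrist_force: [-0.0, 0.6, 0.2]
gripper_width: 1.0
```

Run:
```python
from ov import *
cap('wrist','w12');cap('side','s12')
overlay('s12',S+[('rp',.4714,-.0136,0,.102)],(200,210,360,330),5,'s12c')
```

```text
(no output)
```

View pics/w12.png

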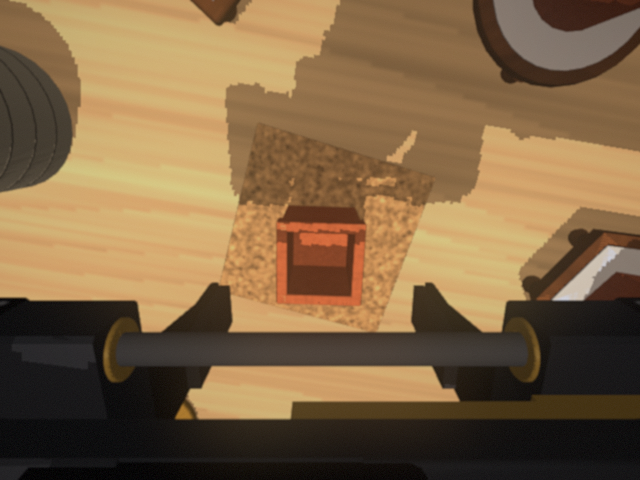

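View pics/s12c.png

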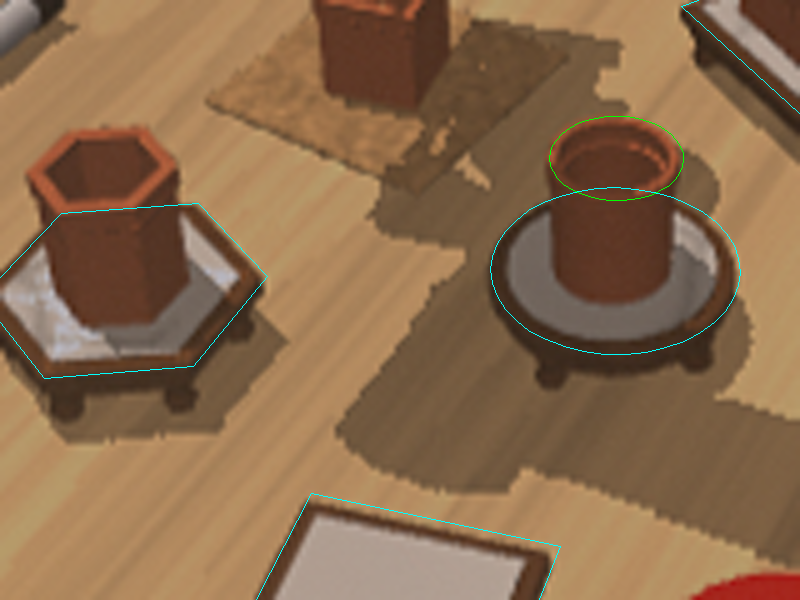

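carry_out(
  steps=[
    [[0, 0, -2, 0, 0, 0], [0, 0, -4.5, 0, 0, 0], [0, 0, -7, 0, 0, 0], [0, 0, -8.2, 0, 0, 0], [0, 0, -8.6, 0, 0, 0], [0, 0, -8.6, 0, 0, 0]],
  ],
)

```text
time_s: 33.02
tcp_pos: [0.6603, -0.1327, 0.0533]
ee_rot: [[-0.174, 0.001, -0.985], [0.985, -0.0, -0.174], [-0.0, -1.0, -0.001]]
wrist_force: [0.4, 0.3, 0.2]
gripper_width: 1.002
```

carry_out(
  steps=[
    [[0, 0, 0, 0, 0, 0], [0, 0, 0, 0, 0, 0], [0, 0, 0, 0, 0, 0], [0, 0, 0, 0, 0, 0], [0, 0, 0, 0, 0, 0], [0, 0, 0, 0, 0, 0], [0, 0, 0, 0, 0, 0], [0, 0, 0, 0, 0, 0]],
  ],
  fingers=255,
)

```text
time_s: 34.02
tcp_pos: [0.6599, -0.1327, 0.0528]
ee_rot: [[-0.174, 0.0, -0.985], [0.985, -0.0, -0.174], [-0.0, -1.0, -0.0]]
wrist_force: [-1.0, -1.8, 1.8]
gripper_width: 0.639
```

Run:
```python
from ov import *
overlay('s12',S,(220,290,320,370),8,'s12d')
c=load('s12')
```

```text
(no output)
```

View pics/s12d.png

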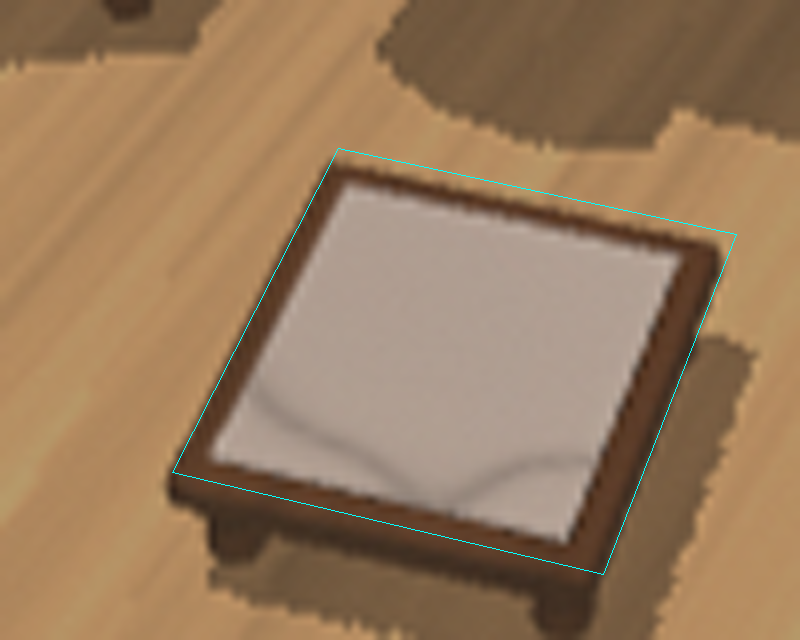

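carry_out(
  steps=[
    [[0, 0, 0.7, 0, 0, 0], [0, 0, 2.5, 0, 0, 0], [0, 0, 5.5, 0, 0, 0], [0, 0, 9, 0, 0, 0], [-0.5, 0.9, 12, 0, 0, 0], [-2, 3.5, 13.5, 0, 0, 0], [-4, 7, 14, 0, 0, 0], [-6.2, 10.8, 14, 0, 0, 0], [-8.4, 14.7, 14, 0, 0, 0], [-10.6, 18.5, 14, 0, 0, 0], [-12.8, 22.4, 14, 0, 0, 0], [-15, 26.2, 14, 0, 0, 0], [-17, 29.7, 13, 0, 0, 0], [-18.8, 32.9, 11.5, 0, 0, 0], [-19.8, 34.5, 9, 0, 0, 0], [-19.85, 34.7, 6.5, 0, 0, 0], [-19.85, 34.7, 4.7, 0, 0, 0], [-19.85, 34.7, 4.2, 0, 0, 0], [-19.85, 34.7, 4.2, 0, 0, 0], [-19.85, 34.7, 4.2, 0, 0, 0]],
  ],
)

```text
time_s: 36.52
tcp_pos: [0.462, 0.2147, 0.0956]
ee_rot: [[-0.174, 0.002, -0.985], [0.985, 0.001, -0.174], [0.001, -1.0, -0.002]]
wrist_force: [-0.1, -0.5, -2.0]
gripper_width: 0.639
```

Run:
```python
from ov import *
cap('wrist','w13');cap('side','s13')
overlay('s13',[],(220,270,340,370),6.5,'s13c')
```

```text
(no output)
```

View pics/w13.png

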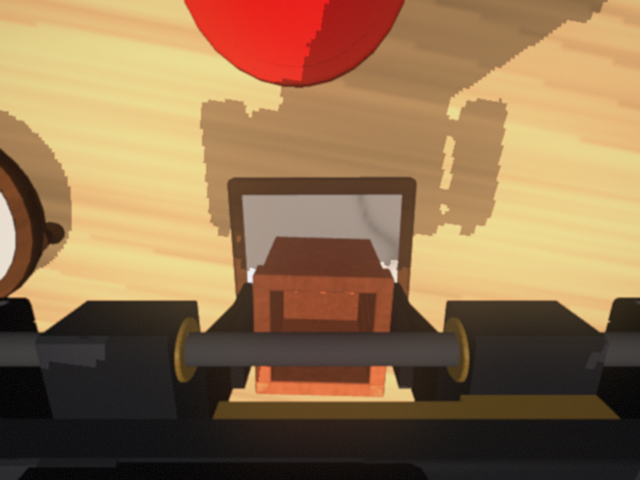

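View pics/s13c.png

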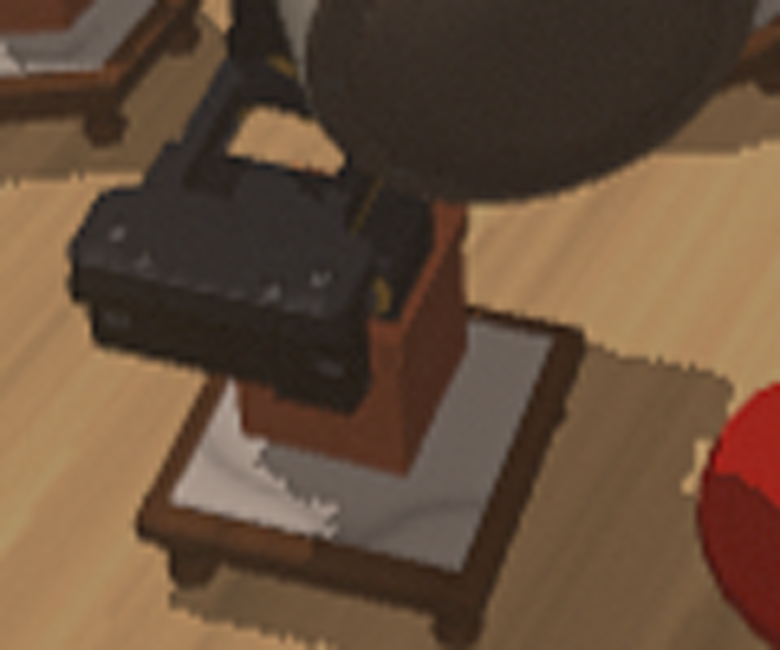

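Stand 228–416 (centre 322), pot 254–393 (centre 323): centred and parallel. Lower, release, retreat.

carry_out(
  steps=[
    [[0, 0, -0.4, 0, 0, 0], [0, 0, -0.7, 0, 0, 0], [0, 0, -0.9, 0, 0, 0], [0, 0, -1, 0, 0, 0], [0, 0, -1, 0, 0, 0], [0, 0, -1, 0, 0, 0]],
  ],
)

```text
time_s: 37.38
tcp_pos: [0.4613, 0.2143, 0.0847]
ee_rot: [[-0.174, 0.0, -0.985], [0.985, -0.0, -0.174], [-0.0, -1.0, -0.0]]
wrist_force: [-0.9, -0.7, 0.6]
gripper_width: 0.635
```

carry_out(
  steps=[
    [[0, 0, 0, 0, 0, 0], [0, 0, 0, 0, 0, 0], [0, 0, 0, 0, 0, 0], [0, 0, 0, 0, 0, 0], [0, 0, 0, 0, 0, 0], [0, 0, 0, 0, 0, 0]],
  ],
  fingers=0,
)

```text
time_s: 38.12
tcp_pos: [0.4613, 0.2143, 0.0846]
ee_rot: [[-0.174, 0.0, -0.985], [0.985, 0.0, -0.174], [0.0, -1.0, -0.0]]
wrist_force: [0.2, -0.0, 0.1]
gripper_width: 0.994
```

carry_out(
  steps=[
    [[0, 0, 2, 0, 0, 0], [0, 0, 6, 0, 0, 0], [0, 0, 10, 0, 0, 0], [0, -2, 14, 0, 0, 0], [0, -6, 16, 0, 0, 0], [0, -11, 16, 0, 0, 0], [0, -16, 16, 0, 0, 0], [0, -21, 16, 0, 0, 0], [-1, -26, 16, 0, 0, 0], [-2, -31, 16, 0, 0, 0], [-3, -36, 16, 0, 0, 0], [-5, -41, 16, 0, 0, 0], [-7, -46, 16, 0, 0, 0], [-9, -51, 16, 0, 0, 0], [-11, -56, 16, 0, 0, 0], [-13, -60, 16, 0, 0, 0], [-15, -64, 16, 0, 0, 0], [-17, -68, 16, 0, 0, 0], [-17, -68, 16, 0, 0, 0], [-17, -68, 16, 0, 0, 0]],
  ],
)

```text
time_s: 40.62
tcp_pos: [0.2911, -0.4654, 0.2442]
ee_rot: [[-0.173, -0.0, -0.985], [0.985, 0.001, -0.173], [0.001, -1.0, 0.0]]
wrist_force: [-0.7, -0.0, 0.4]
gripper_width: 1.002
```

Run:
```python
from ov import *
cap('side','s14');cap('top','t14')
P=S+[('hexp',.668,.098,2.6,.106),('obp',.451,-.222,-32.5,.094),('rp',.471,-.0138,0,.102),('sqp',.4615,.2145,10.2,.098)]
overlay('t14',P,(120,100,450,310),2.4,'t14c'); overlay('s14',P,(180,170,420,390),3.3,'s14c')
```

```text
(no output)
```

View pics/t14c.png

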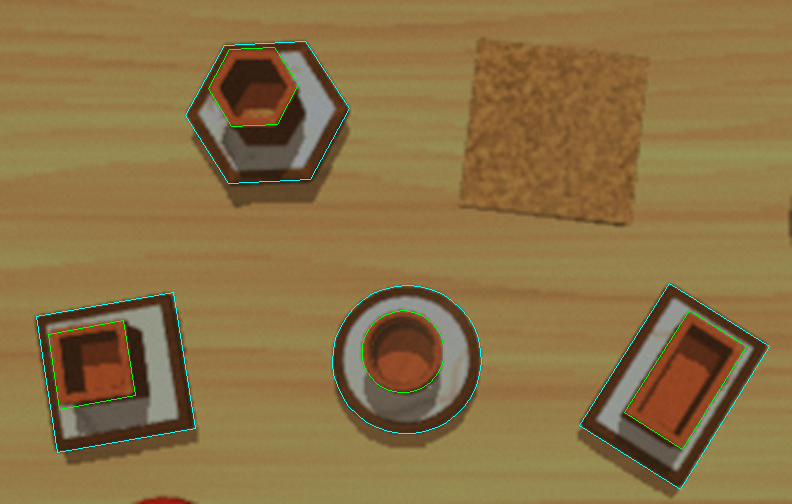

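View pics/s14c.png

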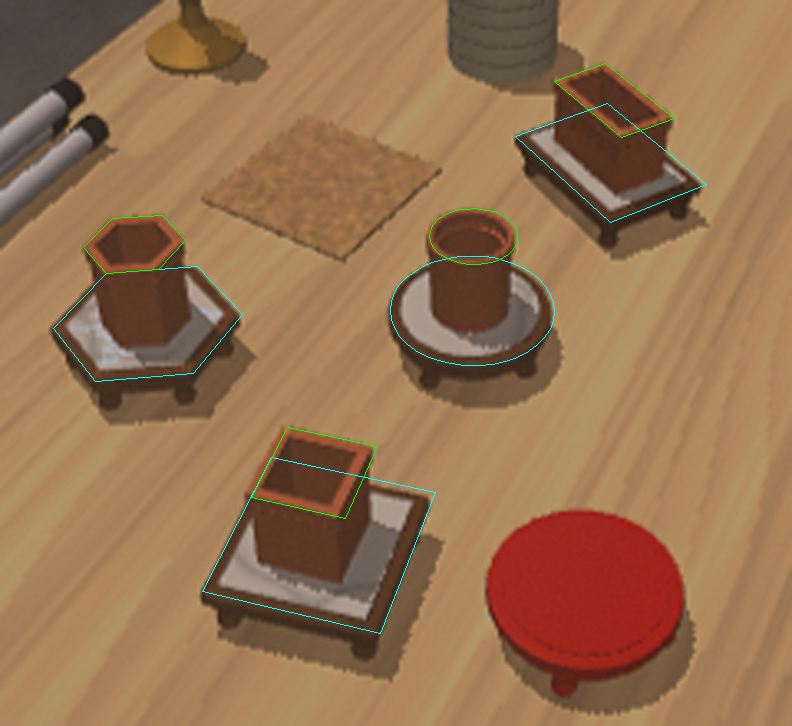

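```bash
python3 -c "
from station import ticket
print(ticket.finish_job())"
```

```text
the job is handed in; nothing more can be done
None
```

I moved all four pots onto the stands of their own shape and handed the job in at about 41 s. The hand-in reports no verdict, so what follows rests on my own checks.

- **Order:** I parked the square pot on the cork mat. Then I moved hex to hex, oblong to oblong, round to round, and finally the square pot to the square stand.
- **Final position:** The last top and side pictures show every pot upright and centred on its stand to about 2–4 mm. Sides look parallel by eye, the mat is empty, and the stands are where they started. The tape column looks unmoved in the side view. I lifted the gripper away and left it clear of everything.
- **One disagreement:** My first top-camera fit put the square stand about 2 mm to the robot's right of where the wrist and side cameras showed it. I placed the square pot by the wrist view, where pot and stand centres agreed to within 1 px. In the final top picture the pot sits within about 2 mm of the stand centre.

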